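# Turn the settled dressing bottle over and lock it upright in the bottle clamp

### The arm

A 6-joint arm with a two-finger parallel gripper is mounted at the origin on a cart in front of the work surface, level with it; the furniture and walls round the work are solid. World frame = base frame: x ahead of the robot, y to its left, z up, the work surface at z = 0. Lengths are in m, angles in rad, forces in N, time in s.
With the tool pointing down it reaches from about 0.35 to 0.725 m from the base axis. Payload 6 kg.
Tool frame: the origin (TCP) lies at the very end of the fingers, on their centre line; the grasp point (between the pads) lies 19 mm behind it; z points along the fingers, y is the line along which they close (so a half turn about z gives the same grasp; the last joint's range is limited). The gripper opens to 85 mm and grips with 20 to 120 N. Pads are 22 mm wide; open, the fingers measure 114 mm over their backs; the gripper's body (76 mm by 85 mm) begins 54 mm behind the grasp point. The pads swing forward as they close: fully open they stand 13 mm farther back than shut.
Start: joints at [1.552, 0.04, 0.085, 0, -1.615, -0.334], TCP at [0.207, 0.563, 0.231] pointing down, gripper open.
Joint ranges: [-2.56, 2.56], [-1.29, 2.01], [-1.08, 1.49], [-3.29, 1.98], [-2.81, -0.18], [-2.99, 2.99]. Speed limits (rad/s): [2.57, 2.57, 3.01, 3.14, 3.14, 3.14].

### API

Orientations are given as a unit quaternion [x, y, z, w].
In Python, from station import bot gives the robot as it stands. Calls block until the motion is done:
- bot.move_to(position, orientation): joint-space move of the TCP to a pose.
- bot.movel(position, rot=None, rate=0.15): straight line of the TCP; rot=None keeps the orientation; rate is the mean speed in m/s.
- bot.move_joints(angles): joint-space move.
- bot.move_gripper(opening): opening from 0.0 (shut) to 1.0 (fully open); the grip force is fixed at half the most; returns when the fingers have stopped.
- bot.wait(seconds).
- bot.ik(position, orientation): joint angles nearest the present ones, or None.
- bot.get_state(): the state.
- bot.capture(name): name is "scene" or "top" or "wrist"; returns a dict with "frame" (480x640x3 uint8, red, green, blue), "K" (3x3 intrinsics, pixels), "R" (3x3) and "t" (3): a world point X has camera coordinates R X + t. Camera axes: x right, y down, z forward; pixel columns grow to the right and rows downward; lengths in m; the calibration is good to about 2 mm. A picture is of the moment at which its call begins. There is no depth.
A pose or a line that the arm cannot do raises bot.PlanningError and nothing moves.
- bot.close_job(): hands the job in; it is judged then, once.
The state is a dict: "time": time; "joints": joint angles; "qd": joint speeds; "joint_torque": joint torques, N m; "tcp_pos": TCP position; "ee_rot": TCP orientation; "force": force on the tool from outside, world axes, zero at the start; "wrist_torque": the same for the moment, N m; "opening": opening from 0.0 (shut) to 1.0 (fully open); "grip_force": force on a finger pad.
Only numpy, scipy, OpenCV 4.12 (cv2) and the standard library are available. Lean on these libraries where they do the work, as an engineer would, in place of code of your own. Each camera call takes 0.05 s, during which the arm holds its last target. There are 200 camera calls.

### The job

The dressing in the small green bottle has settled: turn the closed bottle upside down and keep it that way for a good two seconds, then set it (do not drop it) upright again on the floor of the bottle clamp, between its jaws. Flip the clamp's red cam lever all the way down so that the bottle is held fast and upright, ready for its cap to be unscrewed with one hand, and leave the things standing around where they are.

Things in the scene. Friction and masses are not known exactly. Their poses are not given: they have to be found in the camera images.
- bottle: Closed green bottle, 171 mm tall, 0.13 to 0.25 kg, standing on the worktop. Origin: centre of its underside; own z runs up through the cap. Round body of 55 mm diameter up to 105 mm height, then a sloping shoulder and a narrow neck with a green cap. Gripped on the body 85 mm above its underside, the fingers stay above the clamp's jaws.
- clamp: Bottle clamp, fixed, grey base and white jaws, 184 (own x) by 112 mm. Origin: underside centre; z up. Floor 16 mm above the worktop. Fixed rubber-lined V jaw at the +x end; facing it, a movable jaw slides along x on guide rods (y = +-45 mm, 33 mm high). Jaws at most 62 mm high. Lever open, the bottle's axis may stand at x = 27 to 42 mm; clamping pushes it to x = 42, y = 0.
- clamp_seat (a point): Point on the clamp's floor (16 mm above the worktop, clamp x = 34.5 mm, y = 0), the middle of the open space between the jaws: where the centre of the bottle's underside should come down. Axes as the clamp's.
- clamp_pad: Flat rubber-faced pad of the movable jaw, 50 mm wide, its top 59 mm above the worktop, on springs (2.5 N/mm); with the lever fully down it presses the bottle into the V jaw with about 14 N. Origin: that of the clamp, shifted along the clamp's x with the jaw (0 open, up to 20 mm).
- clamp_lever (a joint): Angle of the red cam lever, rad: 0 = open, straight up, jaw drawn back; grows as it is flipped outwards, away from the bottle, to the clamp's -x side; 1.65 = fully down at its stop, 5 degrees below level. The jaw moves 20 mm x sin(angle); past dead centre (1.57) it stays locked. Needs 1 to 3 N at the grip and stays where it is left. Starts at 0 to 0.15.
- lever_pivot (a point): Centre of the lever's hinge, 48 mm above the worktop, at clamp x = -56 mm, y = 0; the hinge axis runs along the clamp's y.
- lever_grip (a point): Middle of the lever's grip paddle, 70 mm from the pivot; the paddle is 30 mm wide (along the clamp's y), 14 mm thick and ends 90 mm from the pivot. Own z points from the pivot out to the tip, own x (at angle 0) towards the bottle.
- tumbler: Bystander: clear drinking glass, 81 mm wide, 93 mm tall, behind the work. Origin: centre of its underside.
- lemon: Bystander: lemon, 83 by 58 mm, on the worktop left of the bottle. Origin: its underside.
- garlic: Bystander: bulb of garlic, 50 mm, on the worktop left of the bottle. Origin: its underside.

How it is judged:
By the outcome, as a careful person would: the job done as asked, in the order asked, and still so for the second after the job is handed in, with the robot touching nothing.
It also fails if it takes over 64 s, if anything falls off the work surface, if the arm or the gripper's body presses on something with over 40 N, if the wrist force passes 120 N, or if a joint passes its speed limit or range.

## Working session

There is one attempt and no reset: what is moved stays moved. The work goes in short steps, each a Python script; the robot and the scene stay as the last script left them, time stands still between calls to the robot, and variables do not carry over. Pictures are saved under pics/ and viewed, at most 10 in all, crops included, and the job is handed in when it is done.

```bash
mkdir -p pics; ls; python3 - <<'E'
from station import bot
import cv2,numpy as np
for n in("scene","top"):
    c=bot.capture(n); cv2.imwrite(f"pics/{n}0.png",c["frame"][...,::-1]); np.savez(f"{n}0.npz",**c)
    print(n,c["K"].round(1).tolist(),(-c["R"].T@c["t"]).round(3),c["R"].round(2).tolist())
print(bot.get_state())
E
```

```text
pics
scene [[497.4, 0.0, 318.5], [0.0, 497.4, 242.0], [0.0, 0.0, 1.0]] [ 0.004 -0.211  0.77 ] [[0.48, -0.88, 0.02], [-0.63, -0.36, -0.69], [0.61, 0.32, -0.73]]
top [[575.0, 0.0, 322.9], [0.0, 575.0, 239.3], [0.0, 0.0, 1.0]] [0.382 0.068 1.111] [[0.09, -1.0, -0.0], [-0.97, -0.09, -0.22], [0.21, 0.02, -0.98]]
{'time': 0.1, 'joints': array([ 1.55173152e+00,  4.07690197e-02,  8.38890719e-02, -3.81920819e-04,
       -1.61549569e+00, -3.33683771e-01]), 'qd': array([-0.00131361, -0.00030211,  0.00425601,  0.00237765,  0.00147029,
        0.00177433]), 'joint_torque': array([-5.11790626e-03, -3.69341969e+01,  3.48279977e+01,  6.95159465e+00,
       -4.45887737e-03, -3.94485852e-06]), 'tcp_pos': array([0.20713425, 0.56279554, 0.23036222]), 'ee_rot': array([ 9.84487480e-01, -1.75452962e-01, -6.47119277e-05,  8.09793562e-04]), 'force': array([-0.496762  , -0.17669489,  1.37171127]), 'wrist_torque': array([ 0.02247196, -0.01309381, -0.03575032]), 'grip_force': 0.0, 'opening': 1.0014277829449374}
```

View pics/scene0.png

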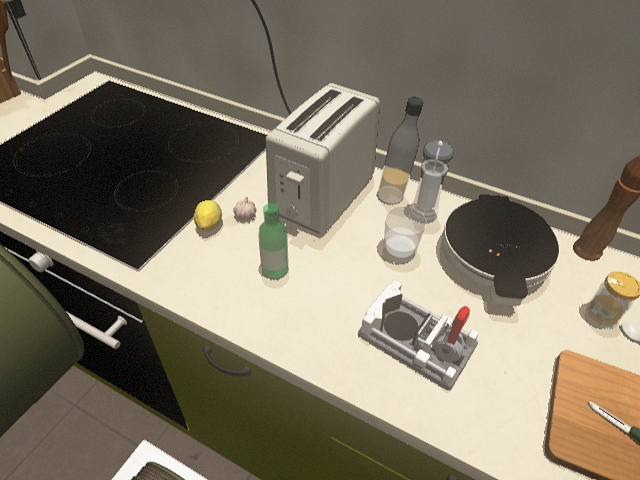

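View pics/top0.png

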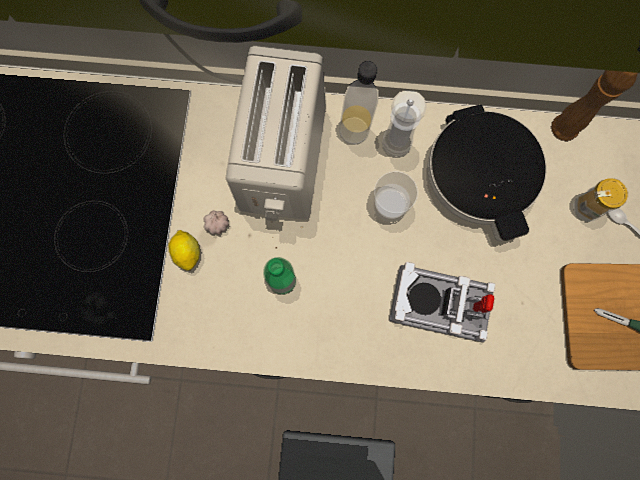

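The scene view shows the bottle at about (273,250) with its cap at (271,210), the clamp around (420,335) and the red lever at (459,325). In the top view the cap is at (278,267), the clamp's dark floor disc at (425,298) and the lever at (486,303). Next I'll enlarge these areas.

```bash
python3 - <<'E'
import cv2,numpy as np
s=cv2.imread("pics/scene0.png");t=cv2.imread("pics/top0.png")
def crop(i,x,y,w,h,k): return cv2.resize(i[y:y+h,x:x+w],(w*k,h*k),interpolation=cv2.INTER_CUBIC)
a=np.hstack([crop(s,352,275,130,115,3),crop(t,380,250,130,115,3)])
b=np.hstack([crop(s,225,195,130,85,3),crop(t,215,220,130,85,3)])
cv2.imwrite("pics/crops.png",np.vstack([a,b])[:600])
for n,i in(("s",s),("t",t)):
    h=cv2.cvtColor(i,cv2.COLOR_BGR2HSV)
    for c,m in(("green",cv2.inRange(h,(60,90,30),(88,255,255))),("red",cv2.inRange(h,(0,150,80),(6,255,255))|cv2.inRange(h,(174,150,80),(180,255,255))),):
        k,_,st,ce=cv2.connectedComponentsWithStats(m)
        print(n,c,[(st[j].tolist(),ce[j].round(1).tolist()) for j in range(1,k) if st[j,4]>30])
E
```

```text
s green []
s red [([457, 307, 12, 16, 122], [463.2, 313.6])]
t green [([264, 258, 31, 31, 705], [278.5, 273.2])]
t red [([478, 294, 16, 17, 174], [487.1, 302.4])]
```

View pics/crops.png

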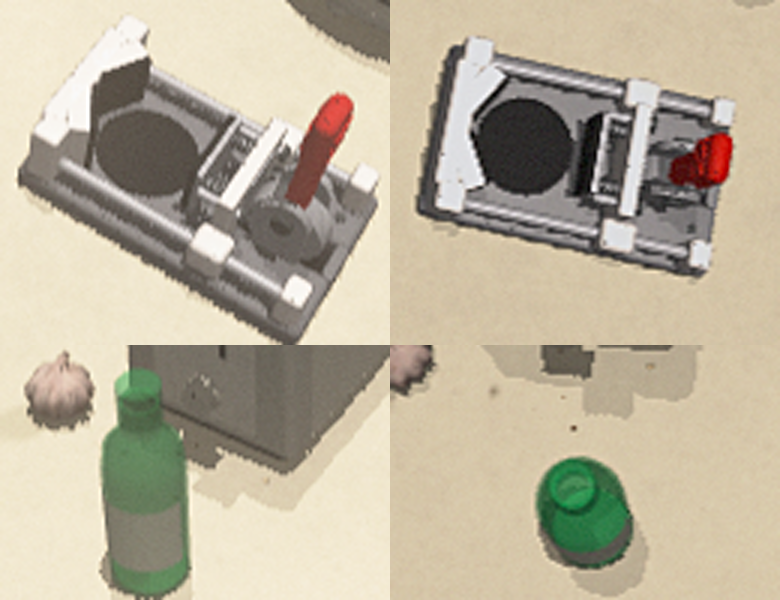

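The enlargement shows the cap top at scene (271.3,207) and top (276,266.3), the disc at scene (401.3,326) and top (424.7,298.3), and the rod end blocks clearly. The lever is nearly upright. I'll triangulate these.

```bash
cat > h.py <<'E'
import numpy as np
def ray(c,p):
    R,t=c["R"],c["t"]; d=R.T@np.linalg.inv(c["K"])@[p[0],p[1],1.]
    return -R.T@t, d/np.linalg.norm(d)
def tri(obs):
    A=np.zeros((3,3));b=np.zeros(3);rs=[ray(*o) for o in obs]
    for o,d in rs: P=np.eye(3)-np.outer(d,d);A+=P;b+=P@o
    x=np.linalg.solve(A,b)
    return x,[round(1e3*np.linalg.norm(np.cross(d,x-o)),1) for o,d in rs]
def onz(c,p,z):
    o,d=ray(c,p); return o+d*(z-o[2])/d[2]
E
python3 - <<'E'
from h import *
S,T=np.load("scene0.npz"),np.load("top0.npz")
sc=lambda p:(352+(p[0])/3-.33,275+p[1]/3-.33); tc=lambda p:(380+(p[0]-390)/3-.33,250+p[1]/3-.33)
for n,a,b in(("disc",(148,153),(524,145)),("fixnear",(57,130),(452,195)),("fixfar",(130,35),(480,52)),("endfar",(359,180),(723,110)),("endnear",(296,292),(699,255)),("barnear",(210,245),(620,235)),
 ("cornL",(20,180),(420,212)),("cornB",(293,340),(703,275)),("levertip",(342,102),(720,148))):
    x,e=tri([(S,sc(a)),(T,tc(b))]);print(n,x.round(4),e)
print("cap",tri([(S,(271,206.7)),(T,(275.7,266))]))
print("base",onz(S,(274.5,272.5),0))
for n,p in(("lemon",(208,222)),("garlic",(245,215)),("tumbler",(402,252)),("toaster",(318,228))):print(n,onz(S,p,0).round(3))
E
```

```text
disc [ 0.5268 -0.1107  0.0155] [np.float64(0.1), np.float64(0.1)]
fixnear [ 0.4876 -0.0631  0.0551] [np.float64(1.1), np.float64(1.1)]
fixfar [ 0.5771 -0.0738  0.0514] [np.float64(0.7), np.float64(0.7)]
endfar [ 0.5567 -0.2288  0.0353] [np.float64(1.6), np.float64(1.6)]
endnear [ 0.4661 -0.2177  0.0389] [np.float64(0.5), np.float64(0.5)]
barnear [ 0.4733 -0.1679  0.0363] [np.float64(1.3), np.float64(1.3)]
cornL [ 0.4796 -0.0489  0.003 ] [np.float64(0.0), np.float64(0.0)]
cornB [ 0.4556 -0.227   0.0108] [np.float64(0.7), np.float64(0.7)]
levertip [ 0.5195 -0.2021  0.1386] [np.float64(1.5), np.float64(1.5)]
cap (array([0.53612219, 0.16247926, 0.17474209]), [np.float64(0.1), np.float64(0.1)])
base [0.53106364 0.16183418 0.        ]
lemon [ 0.582  0.366 -0.   ]
garlic [0.64  0.308 0.   ]
tumbler [ 0.71  -0.041  0.   ]
toaster [0.685 0.146 0.   ]
```

```bash
cat >> h.py <<'E'
from scipy.spatial.transform import Rotation as Ro
def rot(th,psi,s=1):
    "tool pointing along azimuth psi, th below level; s=-1: half turn about z"
    z=np.array([np.cos(th)*np.cos(psi),np.cos(th)*np.sin(psi),-np.sin(th)]); y=s*np.array([-np.sin(psi),np.cos(psi),0])
    return Ro.from_matrix(np.c_[np.cross(y,z),y,z]).as_quat()
def off(th,psi,b=.022):
    return b*np.array([np.cos(th)*np.cos(psi),np.cos(th)*np.sin(psi),-np.sin(th)])
E
python3 - <<'E'
from station import bot
from h import *
B=np.array([.533,.162,0]);C=np.array([.5272,-.1125,.016])
f=lambda q:None if q is None else q.round(2).tolist()
for deg in(0,12,20,30):
  th=np.deg2rad(deg)
  for s in(1,-1):
    for n,P,psi in(("bot",B,.29),("bot",B,0.),("cl",C,-.134),("cl",C,-.21)):
      print(deg,s,n,psi,f(bot.ik(P+[0,0,.085]+off(th,psi),rot(th,psi,s))))
    print(" inv",f(bot.ik(np.array([.53,.03,.33])+off(-th,0),rot(-th,0,s))))
S=np.load("scene0.npz");print("panhandle",onz(S,(510,290),.04),onz(S,(390,375),0))
E
```

```text
0 1 bot 0.29 [-0.27, -0.51, -1.06, -2.27, -0.77, 0.86]
0 1 bot 0.0 None
0 1 cl -0.134 [-0.75, -0.69, -1.06, -2.04, -0.7, 0.59]
0 1 cl -0.21 None
 inv None
0 -1 bot 0.29 [-0.27, -0.51, -1.06, -2.27, -0.77, -2.28]
0 -1 bot 0.0 None
0 -1 cl -0.134 [-0.75, -0.69, -1.06, -2.04, -0.7, -2.55]
0 -1 cl -0.21 None
 inv None
12 1 bot 0.29 None
12 1 bot 0.0 None
12 1 cl -0.134 None
12 1 cl -0.21 None
 inv None
12 -1 bot 0.29 None
12 -1 bot 0.0 None
12 -1 cl -0.134 None
12 -1 cl -0.21 None
 inv None
20 1 bot 0.29 None
20 1 bot 0.0 None
20 1 cl -0.134 None
20 1 cl -0.21 None
 inv [-0.37, -1.18, -1.04, -2.15, -0.41, 0.5]
20 -1 bot 0.29 None
20 -1 bot 0.0 None
20 -1 cl -0.134 None
20 -1 cl -0.21 None
 inv [-0.37, -1.18, -1.04, -2.15, -0.41, -2.65]
30 1 bot 0.29 None
30 1 bot 0.0 None
30 1 cl -0.134 None
30 1 cl -0.21 None
 inv None
30 -1 bot 0.29 None
30 -1 bot 0.0 None
30 -1 cl -0.134 None
30 -1 cl -0.21 None
 inv None
panhandle [ 0.68342387 -0.26195509  0.04      ] [ 0.43515547 -0.13008634  0.        ]
```

```bash
python3 - <<'E'
from station import bot
from h import *
B=np.array([.533,.162,0]);C=np.array([.5272,-.1125,.016])
def rng(P,th,s,lab):
    r=[]
    for d in range(-120,121,15):
        psi=np.deg2rad(d);q=bot.ik(P+off(th,psi),rot(th,psi,s))
        if q is not None:r.append((d,q.round(1).tolist()))
    return r
for deg in(0,10,20,30,40):
  th=np.deg2rad(deg)
  a={s:rng(B+[0,0,.085],th,s,"b") for s in(1,-1)};c={s:rng(C+[0,0,.085],th,s,"c") for s in(1,-1)}
  i={s:rng(np.array([.53,.03,.36]),-th,s,"i") for s in(1,-1)}
  for n,x in(("bot",a),("cl",c),("inv",i)):
    for s in(1,-1): print(deg,n,s,[v[0] for v in x[s]], x[s][:1],x[s][-1:])
E
```

```text
0 bot 1 [-120, -105, -90, -75, -60, -45, 15, 30, 45, 60, 75, 90, 105, 120] [(-120, [0.8, 1.0, 0.3, 0.4, -2.4, 1.9])] [(120, [-0.1, 0.7, 0.3, -1.3, -2.1, 0.4])]
0 bot -1 [-120, -105, -90, -75, -60, -45, 15, 30, 45, 60, 75, 90, 105, 120] [(-120, [0.8, 1.0, 0.3, 0.4, -2.4, -1.3])] [(120, [-0.1, 0.7, 0.3, -1.3, -2.1, -2.7])]
0 cl 1 [-120, -105, -90, -75, 0, 15, 30, 45, 60, 75, 90, 105, 120] [(-120, [0.5, 0.7, -0.2, 0.7, -2.1, 2.0])] [(120, [-0.4, 0.9, 0.6, -1.2, -2.5, 0.4])]
0 cl -1 [-120, -105, -90, -75, 0, 15, 30, 45, 60, 75, 90, 105, 120] [(-120, [0.5, 0.7, -0.2, 0.7, -2.1, -1.2])] [(120, [-0.4, 0.9, 0.6, -1.2, -2.5, -2.7])]
0 inv 1 [-120, -105, -90, -75, -60, -45, 30, 45, 60, 75, 90, 105, 120] [(-120, [0.6, 0.5, 0.0, 0.8, -2.5, 2.2])] [(120, [-0.4, 0.4, 0.5, -1.7, -2.5, -0.1])]
0 inv -1 [-120, -105, -90, -75, -60, -45, 30] [(-120, [0.6, 0.5, 0.0, 0.8, -2.5, -0.9])] [(30, [-0.4, -0.9, -0.6, -1.4, -0.9, 2.8])]
10 bot 1 [-120, -105, -90, -75, -60, -45, 15, 30, 45, 60, 75, 90, 105, 120] [(-120, [0.8, 0.9, 0.3, 0.3, -2.3, 1.9])] [(120, [-0.1, 0.6, 0.3, -1.2, -2.1, 0.5])]
10 bot -1 [-120, 
[... 2775 characters left out ...]
120] [(-120, [0.8, 0.6, 0.1, 0.2, -2.0, -1.3])] [(120, [0.1, 0.3, 0.1, -0.8, -1.7, -2.7])]
40 cl 1 [-120, -105, -90, -75, -60, 15, 30, 45, 60, 75, 90, 105, 120] [(-120, [0.4, 0.3, -0.3, 0.5, -1.7, 2.1])] [(120, [-0.3, 0.5, 0.3, -0.7, -2.0, 0.7])]
40 cl -1 [-120, -105, -90, -75, -60, 15, 30, 75, 90, 105, 120] [(-120, [0.4, 0.3, -0.3, 0.5, -1.7, -1.1])] [(120, [-0.3, 0.5, 0.3, -0.7, -2.0, -2.5])]
40 inv 1 [-120, -105, -90, -75, 15, 30, 45, 60, 75, 90, 105, 120] [(-120, [0.4, 0.6, -0.4, 1.3, -2.7, 2.4])] [(120, [-0.5, 0.6, 0.2, -2.3, -2.6, -0.4])]
40 inv -1 [-120, -105, -90, -75, 15, 30, 45, 60, 75, 105, 120] [(-120, [0.4, 0.6, -0.4, 1.3, -2.7, -0.7])] [(120, [-0.5, 0.6, 0.2, -2.3, -2.6, 2.7])]
```

```bash
python3 - <<'E'
from station import bot
from h import *
import cv2
B=np.array([.533,.162,.085]);C=np.array([.5272,-.1125,.101]);th=np.deg2rad(20)
f=lambda q:None if q is None else q.round(2).tolist()
for d in(-60,-75,-90):
  p=np.deg2rad(d)
  print(d,"g",f(bot.ik(B+off(th,p),rot(th,p))),"c",f(bot.ik(C+off(th,p),rot(th,p))),"cup",f(bot.ik(C+[0,0,.13]+off(th,p),rot(th,p))))
  for P in([.53,.03,.4],[.58,.1,.38],[.5,.1,.38],[.58,.0,.3]):
    print("  inv",P,f(bot.ik(np.array(P)+off(-th,p),rot(-th,p,-1))))
p=np.deg2rad(-60)
bot.move_to(B+[0,0,.08]+off(th,p,-.12),rot(th,p))
c=bot.capture("wrist");cv2.imwrite("pics/w1.png",c["frame"][...,::-1]);np.savez("w1.npz",**c)
s=bot.get_state();print(s["time"],s["joints"].round(2),(-c["R"].T@c["t"]).round(3),s["tcp_pos"])
E
```

```text
-60 g [1.04, 0.25, -0.67, 0.95, -1.58, 2.12] c None cup [0.52, -0.39, -1.04, 1.29, -1.36, 2.53]
  inv [0.53, 0.03, 0.4] [0.58, -0.11, -0.91, 1.78, -1.85, -0.76]
  inv [0.58, 0.1, 0.38] [0.66, 0.12, -0.72, 1.72, -1.92, -0.79]
  inv [0.5, 0.1, 0.38] [0.79, -0.02, -0.87, 1.61, -2.01, -0.79]
  inv [0.58, 0.0, 0.3] [0.46, 0.11, -0.9, 1.82, -1.83, -0.98]
-75 g [1.01, 0.42, -0.43, 0.77, -1.74, 2.08] c [0.56, 0.02, -0.92, 1.13, -1.46, 2.17] cup [0.57, -0.16, -0.84, 1.11, -1.58, 2.41]
  inv [0.53, 0.03, 0.4] [0.63, 0.08, -0.73, 1.56, -2.07, -0.75]
  inv [0.58, 0.1, 0.38] [0.68, 0.3, -0.52, 1.52, -2.11, -0.76]
  inv [0.5, 0.1, 0.38] [0.81, 0.16, -0.68, 1.4, -2.19, -0.79]
  inv [0.58, 0.0, 0.3] [0.54, 0.28, -0.7, 1.54, -2.01, -0.94]
-90 g [0.95, 0.56, -0.2, 0.62, -1.9, 2.03] c [0.56, 0.21, -0.69, 0.92, -1.62, 2.13] cup [0.56, 0.04, -0.62, 0.95, -1.75, 2.32]
  inv [0.53, 0.03, 0.4] [0.62, 0.25, -0.53, 1.38, -2.25, -0.74]
  inv [0.58, 0.1, 0.38] [0.67, 0.46, -0.31, 1.36, -2.29, -0.72]
  inv [0.5, 0.1, 0.38] [0.78, 0.31, -0.49, 1.23, -2.36, -0.8]
  inv [0.58, 0.0, 0.3] [0.55, 0.44, -0.49, 1.34, -2.18, -0.9]
2.3417 [ 1.26  0.22 -0.43  0.81 -1.87  2.23] [0.396 0.398 0.184] [0.47659809 0.25991938 0.2062723 ]
```

View pics/w1.png

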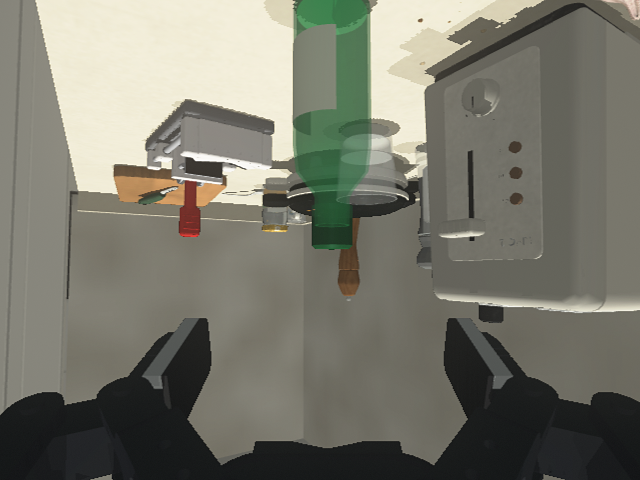

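The wrist view is upside down because the camera sits below the tool. The bottle body spans columns 293–370, the cap top is near (332,246), and the clamp and lever are at the left. The half-turned grasp (s=-1) puts the camera on top, so I'll use that one. Now I'll triangulate again with the third view.

```bash
python3 - <<'E'
from station import bot
from h import *
import cv2
S,T,W=[np.load(n+".npz") for n in("scene0","top0","w1")]
for o in([(S,(271,206.7)),(T,(275.7,266)),(W,(332,246))],[(S,(271,206.7)),(W,(332,246))],[(T,(275.7,266)),(W,(332,246))]):print(tri(o))
# body axis at mid-height: midpoint of silhouette in each view cut by plane z=.085
for c,p in((S,(273.2,243)),(W,(331.5,100))):
    for z in(.05,.085): print(z,onz(c,p,z).round(4))
h=cv2.cvtColor(W["frame"],cv2.COLOR_RGB2HSV);m=cv2.inRange(h,(60,90,30),(95,255,255))
for r in(20,120,150,180,225,240): x=np.flatnonzero(m[r,250:420]);print(r,250+x.min(),250+x.max())
p=np.deg2rad(-75);th=np.deg2rad(20)
B=np.array([.534,.162,.085])
bot.move_to(B+[0,0,.09]+off(th,p,-.11),rot(th,p,-1))
c=bot.capture("wrist");cv2.imwrite("pics/w2.png",c["frame"][...,::-1]);np.savez("w2.npz",**c)
s=bot.get_state();print(s["time"],s["joints"].round(2),(-c["R"].T@c["t"]).round(3))
E
```

```text
(array([0.53714768, 0.16328423, 0.17024162]), [np.float64(2.4), np.float64(0.5), np.float64(2.1)])
(array([0.53725667, 0.16367829, 0.17020025]), [np.float64(2.3), np.float64(2.3)])
(array([0.53669659, 0.16271316, 0.16860888]), [np.float64(0.6), np.float64(0.6)])
0.05 [0.56   0.1803 0.05  ]
0.085 [0.533  0.1613 0.085 ]
0.05 [0.5555 0.1295 0.05  ]
0.085 [0.5139 0.1998 0.085 ]
20 298 364
120 355 359
150 316 341
180 303 357
225 312 351
240 312 351
5.0667 [ 1.15  0.43 -0.14  0.72 -2.01 -0.94] [0.479 0.367 0.331]
```

View pics/w2.png

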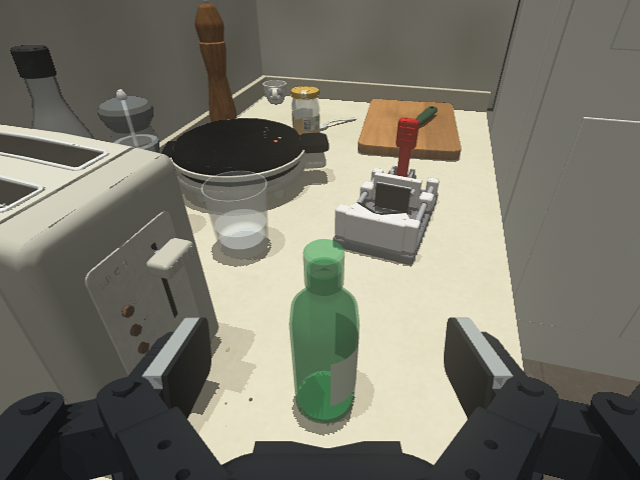

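The cap top is at (323.5,248), the base ellipse centre at about (325.5,396), and the fingers straddle the bottle. The toaster is clear of the path.

```bash
python3 - <<'E'
from h import *
S,T,W,V=[np.load(n+".npz") for n in("scene0","top0","w1","w2")]
print(tri([(S,(271,206.7)),(T,(275.7,266)),(V,(323.5,248))]),tri([(S,(271,206.7)),(T,(275.7,266)),(W,(332,246)),(V,(323.5,248))]))
print("base",onz(V,(325.5,396),0),tri([(V,(325.5,396)),(S,(274.5,272.5))]))
E
```

```text
(array([0.53649678, 0.16332341, 0.17218193]), [np.float64(1.4), np.float64(0.7), np.float64(1.5)]) (array([0.53667631, 0.1631386 , 0.17047056]), [np.float64(2.6), np.float64(0.4), np.float64(2.1), np.float64(1.0)])
base [0.53483021 0.1624561  0.        ] (array([ 0.5338001 ,  0.1623417 , -0.00166119]), [np.float64(1.5), np.float64(1.5)])
```

```bash
python3 - <<'E'
from station import bot
from h import *
import cv2
p=np.deg2rad(-75);th=np.deg2rad(20);B=np.array([.5358,.1628,.085]);R=rot(th,p,-1)
bot.movel(B+off(th,p,-.11),rate=.2)
bot.movel(B+off(th,p,.022),rate=.12)
print(bot.get_state()["force"])
bot.move_gripper(0.0)
s=bot.get_state();print(s["time"],s["opening"],s["grip_force"],s["force"],s["tcp_pos"]-B-off(th,p))
bot.movel(B+[0,0,.05]+off(th,p),rate=.1)
bot.movel(B+[0,-.03,.20]+off(th,p),rate=.25)
s=bot.get_state();print(s["time"],s["opening"],s["force"],s["joints"].round(2))
c=bot.capture("scene");cv2.imwrite("pics/s2.png",c["frame"][...,::-1]);np.savez("s2.npz",**c)
for P in([.53,.08,.36],[.53,.03,.4],[.53,.13,.36]):
    q=bot.ik(np.array(P)+off(-th,p),rot(-th,p,1));print(P,None if q is None else q.round(2))
E
```

```text
[-0.30340149 -0.15513686  0.54219967]
7.3167 0.6095345746247334 63.333874004893005 [0.24586194 0.7033603  0.72443776] [7.94589861e-05 3.44272289e-04 2.36496169e-04]
8.725 0.6099237945652148 [ 0.05573933  0.42656446 -3.39885029] [ 0.95  0.16 -0.38  0.88 -1.92 -0.79]
[0.53, 0.08, 0.36] [ 0.74  0.21 -0.67  1.44 -2.14  2.32]
[0.53, 0.03, 0.4] [ 0.63  0.08 -0.73  1.56 -2.07  2.4 ]
[0.53, 0.13, 0.36] [ 0.81  0.28 -0.57  1.39 -2.19  2.33]
```

View pics/s2.png

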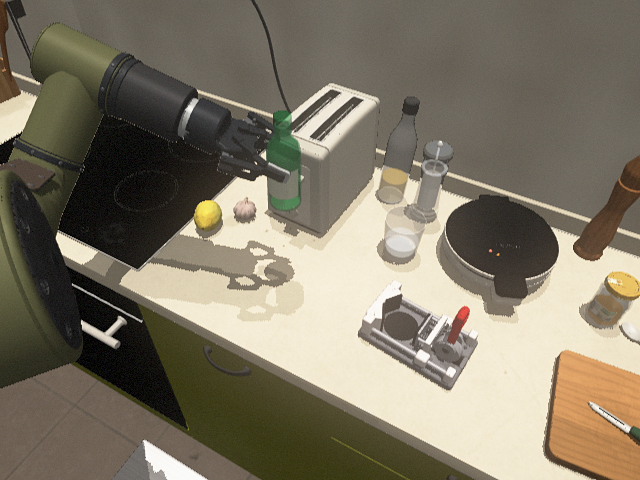

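The bottle is held upright at (284,160) and is well clear of the toaster and the bystanders. Next: flip it, hold for 2.8 s, then flip back above the clamp.

```bash
python3 - <<'E'
from station import bot
from h import *
import cv2
p=np.deg2rad(-75);th=np.deg2rad(20);R=rot(th,p,-1);D=np.array([.53,.06,.36])
q0=bot.ik(D+off(th,p),R);print(q0)
bot.move_joints(q0)
bot.move_to(D+off(-th,p),rot(-th,p,1))
s=bot.get_state();print(s["time"],s["opening"],s["joints"].round(2))
c=bot.capture("scene");cv2.imwrite("pics/s3.png",c["frame"][140*0:300,150:550,::-1])
bot.wait(2.8)
bot.move_joints(q0)
s=bot.get_state();print(s["time"],s["opening"],s["force"],s["grip_force"])
C=np.array([.5273,-.1125,.101+.14])
bot.move_to(C+off(th,p),R)
s=bot.get_state();print(s["time"],s["joints"].round(2))
for n in("wrist","scene","top"):
    c=bot.capture(n);cv2.imwrite(f"pics/{n}4.png",c["frame"][...,::-1]);np.savez(n+"4.npz",**c)
i=[cv2.resize(cv2.imread(f"pics/{n}4.png"),(400,300)) for n in("wrist","scene","top")]+[cv2.resize(cv2.imread("pics/s3.png"),(400,300))]
cv2.imwrite("pics/m4.png",np.vstack([np.hstack(i[:2]),np.hstack(i[2:])]))
E
```

```text
[ 0.86149974 -0.01441201 -0.44459469  0.96962213 -1.91707721 -0.64742524]
11.7833 0.6059616045410299 [ 0.7   0.18 -0.7   1.47 -2.12  2.31]
17.1417 0.6070582422370765 [ 0.04938058  0.29270638 -1.52330693] 63.16101524513215
17.9917 [ 0.57 -0.17 -0.82  1.11 -1.59 -0.71]
```

View pics/m4.png

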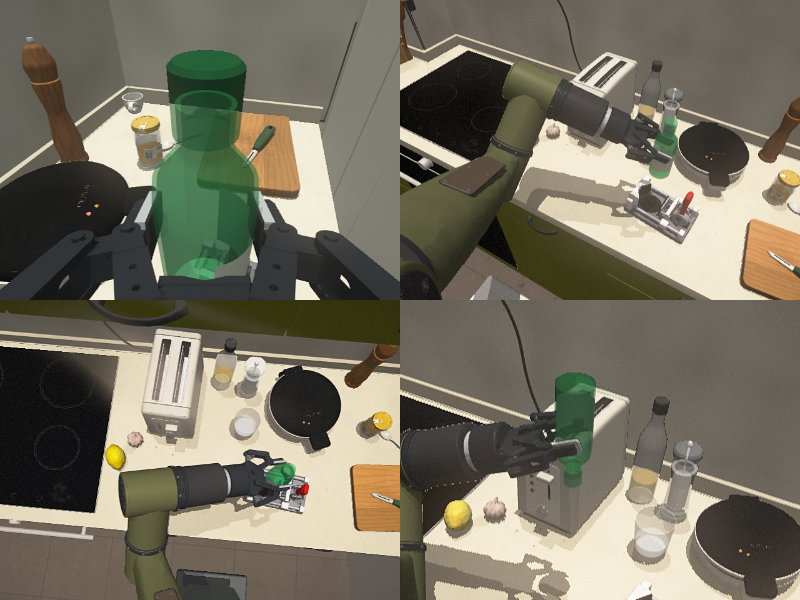

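The bottom-right tile shows the bottle fully inverted, and the others show it upright again above the clamp. I'll check the held bottle against the predicted cap and base circles.

```bash
python3 - <<'E'
from station import bot
from h import *
import cv2
p=np.deg2rad(-75);th=np.deg2rad(20)
P=bot.get_state()["tcp_pos"]-off(th,p);print(P)
a=np.linspace(0,2*np.pi,60);out=[]
for n,(x,y) in(("scene",(390,180)),("top",(390,240))):
    c=np.load(n+"4.npz");i=c["frame"][...,::-1].copy();k=4;w,h=100,140
    i=cv2.resize(i[y:y+h,x:x+w],(w*k,h*k),interpolation=cv2.INTER_CUBIC)
    def circ(o,z,r,col):
        X=np.c_[o[0]+r*np.cos(a),o[1]+r*np.sin(a),0*a+z]; u=(c["K"]@(c["R"]@X.T+c["t"][:,None])); u=(u[:2]/u[2]).T
        cv2.polylines(i,[(((u-[x,y]+.5)*k)).round().astype(int)],True,col,1)
    circ(P,P[2]-.085,.0275,(255,0,0));circ(P,P[2]+.020,.0275,(255,0,255));circ(P,P[2]+.086,.012,(0,0,255));circ((.5272,-.112),.016,.0275,(0,255,255))
    out.append(i)
cv2.imwrite("pics/chk.png",np.hstack(out))
E
```

```text
[ 0.52826961 -0.11107307  0.242268  ]
```

View pics/chk.png

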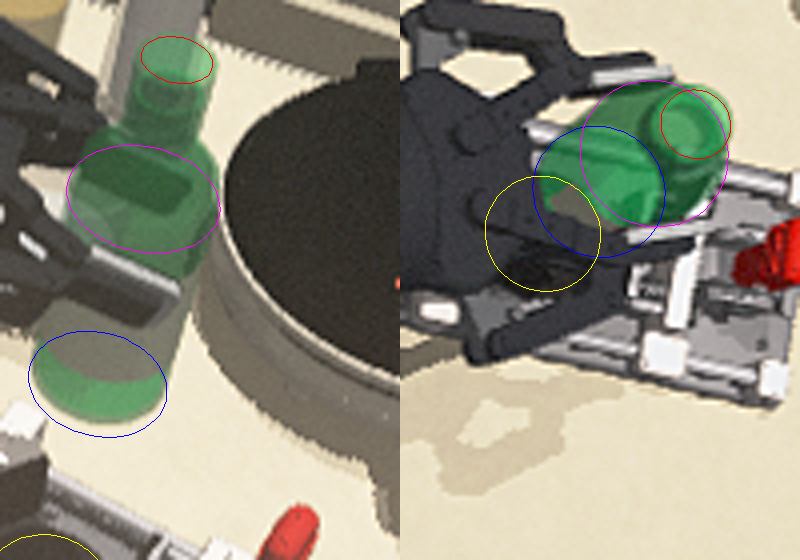

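The predicted circles match the bottle in both views, so it is upright and hasn't slipped. The yellow seat circle lies on the clamp's disc. I'll lower it with force sensing.

```bash
python3 - <<'E'
from station import bot
from h import *
p=np.deg2rad(-75);th=np.deg2rad(20);C=np.array([.5273,-.112,.101])
g=lambda z:C+[0,0,z]+off(th,p)
bot.movel(g(.05),rate=.15);bot.movel(g(.008),rate=.06);bot.wait(.3)
f0=bot.get_state()["force"];print(f0)
z=.008
while z>-.006:
    z-=.001;bot.movel(g(z),rate=.02);bot.wait(.1);s=bot.get_state();d=s["force"]-f0
    print(round(z,4),d.round(1))
    if d[2]>3:break
print(s["time"],s["tcp_pos"]-off(th,p))
E
```

```text
[-0.04540634  0.91544157 -1.32657092]
0.007 [ 0.6 -0.4 -1.6]
0.006 [-0.5 -0.9 -0.8]
0.005 [-0.1 -0.6 -0.7]
0.004 [-0.6 -0.9 -0.4]
0.003 [ 1.2 -1.9 -1.2]
0.002 [-0.4 -0.1 -0.3]
0.001 [ 1.1 -1.7 -0.8]
0.0 [-1.  -0.6  0.9]
-0.001 [-1.8 -0.8  7.1]
23.1917 [ 0.52745233 -0.11199039  0.10123738]
```

Contact came exactly at floor height. Releasing, backing off and checking.

```bash
python3 - <<'E'
from station import bot
from h import *
import cv2
p=np.deg2rad(-75);th=np.deg2rad(20);C=np.array([.5273,-.112,.101])
bot.move_gripper(1.0)
bot.movel(C+off(th,p,-.12),rate=.15)
s=bot.get_state();print(s["time"],s["opening"])
out=[]
for n in("wrist","top","scene"):
    c=bot.capture(n);np.savez(n+"5.npz",**c);f=c["frame"][...,::-1]
    out.append(cv2.resize(f,(400,300)) if n=="wrist" else cv2.resize(f[230:350,380:540] if n=="top" else f[255:393,350:534],(400,300)))
out.append(out[0]*0)
cv2.imwrite("pics/m5.png",np.vstack([np.hstack(out[:2]),np.hstack(out[2:])]))
# lever plan
xh=np.array([np.cos(np.deg2rad(82.3)),np.sin(np.deg2rad(82.3)),0]);O=np.array([.5227,-.146,0]);Z=np.array([0,0,1.])
piv=O-.056*xh+.048*Z
for psi in(82.3,-97.7,):
  a=np.deg2rad(psi);X=np.array([np.cos(a),np.sin(a),0]);R=Ro.from_matrix(np.c_[X,np.cross(-Z,X),-Z]).as_quat()
  for dz in(.12,.0): print(psi,bot.ik(piv+.04*xh+(.06+dz)*Z,R))
  print(bot.ik(piv-.08*xh,R))
E
```

```text
24.725 0.999169351157717
82.3 [ 0.06730724 -0.10627058 -0.06408179  0.         -1.61298512  2.93989506]
82.3 [ 0.06730724 -0.08566032 -0.26347974  0.         -1.39297691  2.93989506]
None
-97.7 [ 0.06730724 -0.10627058 -0.06408179  0.         -1.61298512 -0.20169759]
-97.7 [ 0.06730724 -0.08566032 -0.26347974  0.         -1.39297691 -0.20169759]
[-0.16058023  0.03706767 -0.25492249  0.         -1.27880616  0.02618987]
```

View pics/m5.png

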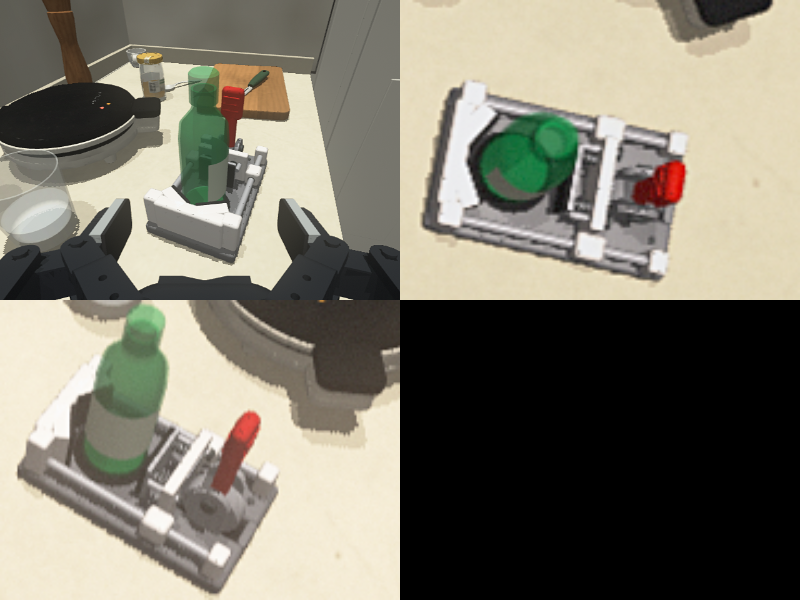

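The bottle stands upright on the floor between the jaws, and the lever is still up at (240,450) in the lower tile. Next: close the gripper, come in from above between bottle and lever, and sweep along the lever's arc.

```bash
python3 - <<'E'
from station import bot
from h import *
import cv2
d=np.deg2rad(82.3);xh=np.array([np.cos(d),np.sin(d),0]);O=np.array([.5227,-.146,0]);Z=np.array([0,0,1.])
piv=O-.056*xh+.048*Z;X=-xh;R=Ro.from_matrix(np.c_[X,np.cross(-Z,X),-Z]).as_quat()
def tcp(a,r=.078): return piv+r*(-np.sin(a)*xh+np.cos(a)*Z)+.007*(np.cos(a)*xh+np.sin(a)*Z)+.011*xh
P=bot.get_state()["tcp_pos"]
bot.movel(P+[-.02,.05,.19],rate=.3)
bot.move_gripper(0.0)
bot.move_to(tcp(-.15)+.12*Z,R)
bot.movel(tcp(-.15),rate=.12)
s=bot.get_state();print(s["time"],s["force"].round(1))
for a in np.r_[np.arange(0,1.6,.15),1.62,1.68,1.74,1.80]:
    bot.movel(tcp(a),rate=.07);s=bot.get_state();print(round(a,2),s["force"].round(1),end=" ")
    if a>1.6 and s["force"][2]>18:break
print(s["time"])
bot.movel(s["tcp_pos"]+.15*Z,rate=.15)
P=s["tcp_pos"]
out=[]
for n in("wrist","top","scene"):
    c=bot.capture(n);np.savez(n+"6.npz",**c);f=c["frame"][...,::-1]
    out.append(cv2.resize(f,(400,300)) if n=="wrist" else cv2.resize(f[230:350,380:540] if n=="top" else f[255:393,350:534],(400,300)))
out.append(cv2.resize(f,(400,300)))
cv2.imwrite("pics/m6.png",np.vstack([np.hstack(out[:2]),np.hstack(out[2:])]))
E
```

```text
28.65 [ 0.5  0.4 -0. ]
0.0 [-0.6 -0.3  0.2] 0.15 [0.6 0.3 0.3] 0.3 [0.5 0.6 0.1] 0.45 [ 0.9 -0.8  0.1] 0.6 [0.4 0.7 0.3] 0.75 [-0.7 -0.3  1. ] 0.9 [ 0.1 -0.1 -1. ] 1.05 [0.5 0.6 0.8] 1.2 [-0.2 -0.3  2. ] 1.35 [-0.5 -1.7  1.4] 1.5 [ 0.5 -1.1  1.7] 1.62 [ 0.1 -2.1  1.1] 1.68 [-5.1  2.  15.3] 1.74 [-11.8   7.1  31.7] 32.9167
```

View pics/m6.png

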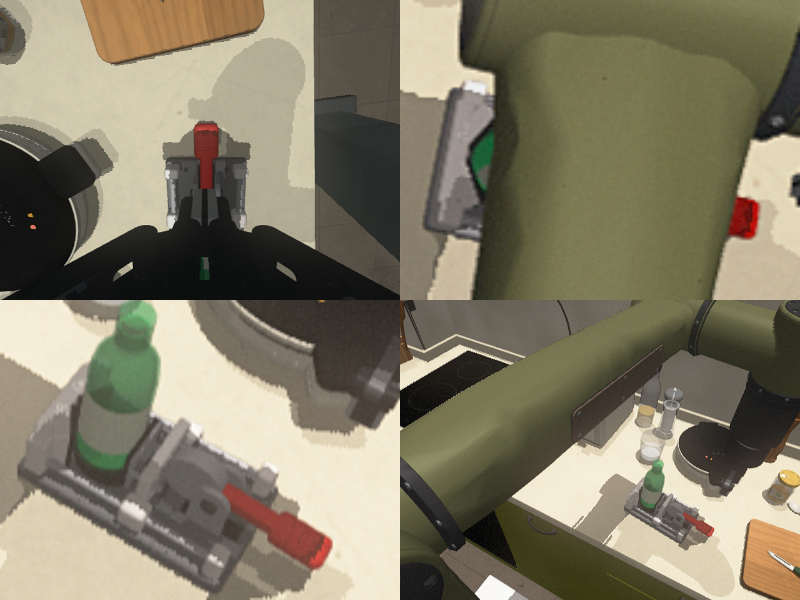

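The lever lies flat outwards, and the force jump at 1.65–1.68 rad shows it reached its stop. The bottle stands upright against the V jaw, the bystanders are untouched and the arm is clear.

```bash
python3 -c "
from station import bot
s=bot.get_state();print(s['time'],s['force'].round(1));print(bot.close_job())"
```

```text
34.2583 [0.3 0.4 0.3]
the job is handed in; nothing more can be done
None
```

The job is handed in at 34.3 s: the bottle was held upside down for 2.8 s, set upright on the clamp floor and clamped with the lever pushed to its stop, and the bystanders look undisturbed in the pictures.

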